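# Ease a stuck plaster mould open evenly with a wedge

## Task

The two halves of the plaster mould are stuck tight on their dowels: ease the upper half up with the wooden wedge, worked gently by feel into the pry slots at the two ends in turn, until the seam stands open about 6 to 8 mm and level all along. Never let one end get more than 5 mm ahead of the other or press hard on the plaster, which chips, and let only the wedge touch the upper half, not the gripper. Then lay the wedge down on the table well clear of the mould; leave the upper half sitting on its dowels and the other things where they are.

Things in the scene. Friction and masses are not known exactly. Their poses are not given: they have to be found in the camera images.
- mould_base: Fixed plaster lower half, 112 (x) x 220 mm (y), on a 176 x 244 mm board with two cleats. Origin: centre of the board's underside, 0 to 8 mm below the table top (differs). Its flat top, the seam, is 58 mm above the origin. +y: left end, turned 14 to 35 deg towards the robot. At both ends it projects 20 mm past the upper half as a flat ledge for the wedge to slide on. It chips over 22 N.
- mould_top: Loose plaster upper half, 112 (x) x 180 (y) x 48 mm with collar, 0.4 kg. Origin: centre of its underside. Pry slot under the middle of each end (mouths y = +-90): 34 wide, 52 deep, 5 mm high, the ledge its floor. Dowel friction holds it at any height; as one end lifts, the other sinks up to a third as much. The wedge needs 8 to 18 N of push; over 22 N chips it.
- wedge: Red-brown wooden wedge lying flat, 28 (x) x 85 mm (y). Origin: centre of its flat underside. Nose at y = -42.5, 4 mm thick, rounded; thickness grows 0.213 mm per mm to 22 mm at the other end. Grip its 28 mm width at y = +25. Slid flat on the ledge it meets a shut slot's lip with the nose 5 mm in; 10 mm more lifts that end 2.1 mm.
- mallet: Bystander: rubber mallet with a wooden handle, 261 mm long, lying behind the mould; leave it. Origin under its centre.
- cast_cup_1: Bystander: white cast cup, 67 mm wide, 81 mm high, at the front right of the table; leave it. Origin at its foot.
- cup_big: Bystander: white cast cup, 63 mm wide, 76 mm high, behind the mould on the right; leave it. Origin at its foot.
- cup_small: Bystander: white cast cup, 54 mm wide, 65 mm high, behind the mould on the right; leave it. Origin at its foot.
Things that resemble listed ones, but are neither listed nor needed, are in the scene too. Leave any turquoise look-alike of the mould_top alone. There is more than one size of the wedge; the one meant has the size given above.

How it is judged (in metres and radians):
On the way:
1. the wedge, in a slot, carries the upper half with the seam open 3.5 mm at its middle (z of mould_top in the frame of mould_base above 0.0615 m and contact force between wedge and mould_top above 1 N), for 0.1 s.
At the end, for the whole second after the job is handed in: the upper half stands 5.5 to 10 mm above its seat at its middle, level within 0.015 rad (2.7 mm between the ends) and still on its dowels, at rest; the wedge lies on the table, its centre more than 160 mm from the mould's centre, at rest (z of mould_top in the frame of mould_base between 0.0635 and 0.068 m and angle between mould_top's own z axis and vertical below 0.015 rad and horizontal distance between mould_top and mould_base below 0.005 m and height (world z) of wedge below 0.02 m and horizontal distance between wedge and mould_base above 0.16 m and linear speed of each of wedge, mould_top below 0.01 m/s); the robot touches nothing.
It fails at once if the upper half is cocked: one end more than 5.8 mm ahead of the other (angle between mould_top's own z axis and vertical above 0.032 rad).
It fails at once if the wedge presses on the upper half with more than 22 N (contact force between wedge and mould_top above 22 N).
It fails at once if the wedge presses on the lower half with more than 22 N (contact force between wedge and mould_base above 22 N).
It fails at once if the gripper or arm touches the upper half (contact force between any of the fingers, the arm and mould_top above 2 N).
It fails at once if a bystander is moved by more than 30 mm (distance of any of mallet, cast_cup_1, cup_big, cup_small from where it was at the start of the episode above 0.03 m).
It also fails if it takes over 72 s, if anything falls off the work surface, if the arm or the gripper's body presses on something with over 40 N, if the wrist force passes 120 N, or if a joint passes its speed limit or range.

## Robot

A 7-joint arm with a two-finger parallel gripper is mounted at the origin on a cart in front of the work surface, level with it; the furniture and walls round the work are solid. World frame = base frame: x ahead of the robot, y to its left, z up, the work surface at z = 0. Lengths are in m, angles in degrees, forces in N, time in s.
With the tool pointing down it reaches from about 0.4 to 0.75 m from the base axis. Payload 19.5 kg.
Tool frame: the origin (TCP) lies where the fingers leave the gripper's body, on its centre line; the fingertips stand 73 mm ahead of it and the grasp point (between the pads) lies 54 mm ahead of it; z points along the fingers, y is the line along which they close (so a half turn about z gives the same grasp; the last joint's range is limited). The gripper opens to 85 mm and grips with 20 to 120 N. Pads are 22 mm wide; open, the fingers measure 114 mm over their backs; the gripper's body (76 mm by 85 mm) begins 54 mm behind the grasp point. The pads swing forward as they close: fully open they stand 13 mm farther back than shut.
Start: joints at [-67.133, 40.479, -1.581, 85.061, 1.261, 54.483, -4.326], TCP at [0.245, 0.52, 0.304] pointing down, gripper open.
Joint ranges: [-155.06, 155.06], [-18.47, 123.98], [-90, 86.84], [0, 140.48], [-83.41, 263.41], [0, 116], [-161.91, 161.91]. Speed limits (degrees/s): [108.29, 108.29, 147.25, 147.25, 172.46, 172.46, 172.46].

## Interface

Orientations are given as a 3x3 rotation matrix whose columns are the frame's x, y, z axes.
In Python, from cell import robot gives the robot as it stands.
- The arm moves only by the tool servo_tool, never from a script. Its argument "targets" is a list that holds one entry, the list of rows, each a list of 5 numbers: the opening, from -1 (shut) to 1 (fully open), then the shift along the tool's x, y, z in m, then the turn about the tool's z in degrees. A call has exactly 8 rows; each row is the pose to reach, as a shift and turn from the pose commanded when the call began, along the tool's axes at that moment; what a row does not reach only later rows make up. A row lasts 1/8 s, in which the tool goes at most 62.5 mm and 10.7 degrees, less where a joint would pass 70% of its speed; a pose out of reach is approached as far as the arm can. A call with a gripper value outside its range is refused whole. The fingers move at their own pace and stop on an object; the grip force is fixed at half the most. Time passes only in rows, so rows that repeat a pose let the fingers close, or fill a call up. It gives the time, the measured TCP pose, the force, the opening and the grip force at its end, in the units of the state.
- robot.get_obs(): the state, without advancing time (a new reading comes with each control period).
- robot.snapshot(name): name is "scene" or "top" or "wrist"; returns a dict with "frame" (400x640x3 uint8, red, green, blue), "mtx" (3x3 intrinsics, pixels), "pose" (4x4, takes a point from camera to world coordinates). Camera axes: x right, y down, z forward; pixel columns grow to the right and rows downward; lengths in m; the calibration is good to about 2 mm. The wrist camera is an equidistant fisheye: a pixel r from the principal point sees the ray r / f radians off the axis. A picture is of the moment at which its call begins. There is no depth.
- robot.sign_off(): hands the job in; it is judged then, once.
The state is a dict: "clock": time; "joints": joint angles; "dq": joint speeds; "effort": joint torques, N m; "eef_pos": TCP position; "orientation": TCP orientation; "contact_force": force on the tool from outside, world axes, zero at the start; "torque": the same for the moment, N m; "grip_width": finger opening in m; "grip_force": force on a finger pad.
Only numpy, scipy, OpenCV 4.12 (cv2) and the standard library are available. Lean on these libraries where they do the work, as an engineer would, in place of code of your own. Each camera call takes 0.05 s, during which the arm holds its last target. There are 200 camera calls.

## Working session

There is one attempt and no reset: what is moved stays moved. The work goes in short steps, Python scripts to look and compute and a tool call to move; the robot and the scene stay as the last step left them, time stands still between calls to the robot, and variables do not carry over. Pictures are saved under pics/ and viewed, at most 10 in all, crops included, and the job is handed in when it is done.

Besides the shell and the picture viewer there is one more tool, called after ">>>" as name(argument=value, ...) on one line, values as JSON. servo_tool: Moves the arm, as the interface text tells. Its arguments: {"type":"object","properties":{"targets":{"type":"array","items":{"type":"array","items":{"type":"array","items":{"type":"number"}}}}},"required":["targets"]}

```bash
ls; mkdir -p pics; python3 - <<'E'
from cell import robot
import cv2, numpy as np
o=robot.get_obs(); print(o)
for n in ["scene","top"]:
    s=robot.snapshot(n); cv2.imwrite(f"pics/{n}0.png",s["frame"][:,:,::-1]); print(n,s["mtx"].tolist(),np.round(s["pose"],4).tolist())
    np.savez(f"{n}0.npz",**s)
E
```

```text
pics
{'clock': 0.0, 'joints': array([-67.1353172 ,  40.51279358,  -1.58445648,  85.08311323,
         1.26020305,  54.48350156,  -4.32573441]), 'dq': array([-0.07748687, -0.00354326, -0.08733811,  0.01673129,  0.08295201,
        0.03964669,  0.043095  ]), 'effort': array([ 5.63802332e-04, -8.83201647e+01,  1.23498973e+00, -2.36168754e+01,
        1.69757148e-02,  6.51394148e-03,  8.35963533e-06]), 'eef_pos': array([0.24521771, 0.51988818, 0.30344372]), 'orientation': array([[-9.04437296e-01,  4.26606341e-01, -4.56366515e-04],
       [ 4.26606585e-01,  9.04436761e-01, -9.83512582e-04],
       [-6.81805126e-06, -1.08421442e-03, -9.99999412e-01]]), 'contact_force': array([ 0.65602034, -0.58574888, -0.07587077]), 'torque': array([ 0.02405203, -0.0060202 ,  0.00230784]), 'grip_force': 0.0, 'grip_width': 0.08536516053677037}
scene [[436.0397642684118, 0.0, 313.83013856315756], [0.0, 436.0397642684118, 201.91156810869794], [0.0, 0.0, 1.0]] [[-0.9809, -0.0868, 0.1739, 0.354], [-0.1937, 0.365, -0.9106, 1.2357], [0.0155, -0.9269, -0.3749, 0.6091], [0.0, 0.0, 0.0, 1.0]]
top [[487.62361362007834, 0.0, 320.7184057169399], [0.0, 487.62361362007834, 195.9278692460638], [0.0, 0.0, 1.0]] [[-0.0273, -0.9959, 0.0861, 0.4342], [-0.9996, 0.0264, -0.0107, -0.0311], [0.0084, -0.0864, -0.9962, 1.6033], [0.0, 0.0, 0.0, 1.0]]
```

View pics/scene0.png

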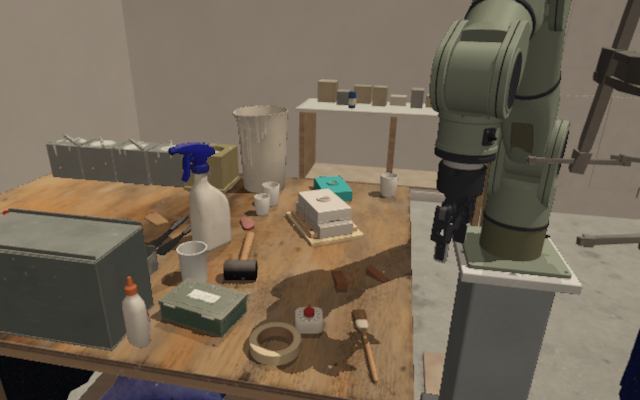

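View pics/top0.png

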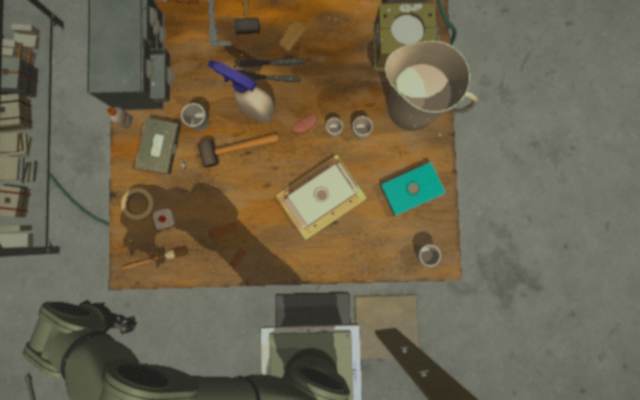

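```bash
cat > h.py <<'E'
import numpy as np, cv2
from cell import robot
def snap(n,tag):
    s=robot.snapshot(n); np.savez(f"{tag}.npz",**s); return s
def load(t): return dict(np.load(t+".npz"))
def ray(s,u,v,fish=False):
    K=s["mtx"]; a=(u-K[0,2])/K[0,0]; b=(v-K[1,2])/K[1,1]
    if fish:
        r=np.hypot(a,b)+1e-12; d=np.array([a/r*np.sin(r),b/r*np.sin(r),np.cos(r)])
    else: d=np.array([a,b,1.])
    return s["pose"][:3,3], s["pose"][:3,:3]@d
def onz(s,u,v,z,fish=False):
    c,d=ray(s,u,v,fish); return c+d*(z-c[2])/d[2]
def proj(s,p,fish=False):
    P=np.linalg.inv(s["pose"]); q=P[:3,:3]@np.asarray(p)+P[:3,3]; K=s["mtx"]
    if fish:
        r=np.hypot(q[0],q[1]); t=np.arctan2(r,q[2]); return K[0,2]+K[0,0]*t*q[0]/r, K[1,2]+K[1,1]*t*q[1]/r
    return K[0,2]+K[0,0]*q[0]/q[2], K[1,2]+K[1,1]*q[1]/q[2]
def crop(s,x0,x1,y0,y1,k,name):
    im=s["frame"][y0:y1,x0:x1,::-1]; im=cv2.resize(im,None,fx=k,fy=k,interpolation=cv2.INTER_CUBIC); cv2.imwrite(f"pics/{name}.png",im)
E
python3 - <<'E'
from h import *
t=load("top0"); s=load("scene0")
a=t["frame"][140:270,200:380]; b=s["frame"][180:310,270:450]
im=np.vstack([cv2.resize(np.clip(a*1.4,0,255).astype(np.uint8),None,fx=3,fy=3,interpolation=2)[:, :], cv2.resize(b,None,fx=3,fy=3,interpolation=2)])
im=np.hstack([im[:390],im[390:]]); im=cv2.resize(im,(800,289)) if 0 else im
# stack vertically trimmed to 540x600
a3=cv2.resize(np.clip(a*1.4,0,255).astype(np.uint8),None,fx=4,fy=4,interpolation=2)
cv2.imwrite("pics/c1.png",a3[:,:,::-1])
for n,u,v in [("mouldc",321,195),("w1",223,231),("w2",238,256)]: print(n,onz(t,u,v,0.1 if n=="mouldc" else .015))
for n,u,v in [("w1",340,280),("w2",377,273)]: print(n,onz(s,u,v,.01))
E
```

```text
mouldc [ 0.56700636 -0.04814831  0.1       ]
w1 [0.46575317 0.2718914  0.015     ]
w2 [0.38386942 0.22433631 0.015     ]
w1 [0.464432  0.2850544 0.01     ]
w2 [0.37423729 0.23015146 0.01      ]
```

View pics/c1.png

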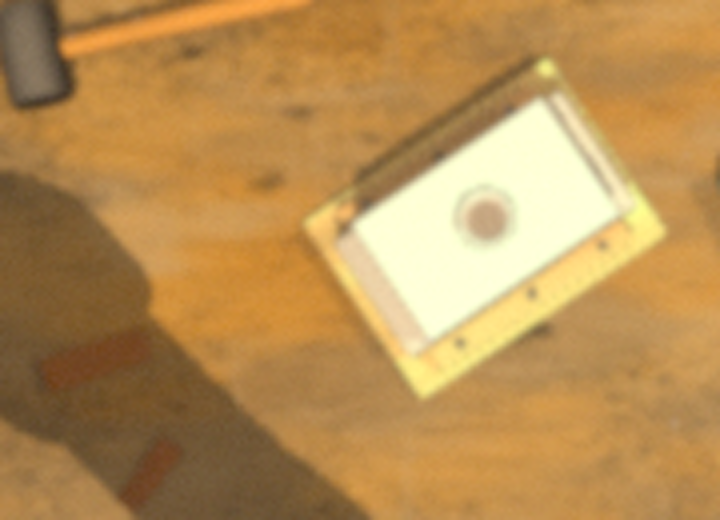

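```bash
python3 - <<'E'
from h import *
t=load("top0"); f=t["frame"]; hsv=cv2.cvtColor(f,cv2.COLOR_RGB2HSV).astype(int)
def big(m,roi):
    z=np.zeros(m.shape,np.uint8); x0,x1,y0,y1=roi; z[y0:y1,x0:x1]=m[y0:y1,x0:x1]
    c,_=cv2.findContours(z,0,1); return sorted(c,key=cv2.contourArea)[::-1]
# white top face
m=((f.min(2)>150)&(hsv[...,1]<60)).astype(np.uint8); c=big(m,(270,370,145,245))[0]
r=cv2.minAreaRect(c); print("top",r,cv2.contourArea(c)); b=cv2.boxPoints(r)
P=np.array([onz(t,u,v,0.102) for u,v in b]); print(P.round(4), P.mean(0), [np.linalg.norm(P[i]-P[i-1]) for i in range(4)])
for i in range(4): d=P[i]-P[i-1]; print(np.degrees(np.arctan2(d[1],d[0])))
for roi in [(205,242,218,242),(225,250,245,270)]:
    u=f[roi[2]:roi[3],roi[0]:roi[1]].astype(int); 
    m=((f[...,0].astype(int)>1.75*f[...,1])).astype(np.uint8)
    c=big(m,roi)[0]; r=cv2.minAreaRect(c); print("w",r); b=cv2.boxPoints(r)
    P=np.array([onz(t,a,bb,0.012) for a,bb in b]); print(P.round(4).tolist(), P.mean(0), [np.linalg.norm(P[i]-P[i-1]) for i in range(4)])
E
```

```text
top ((321.0768737792969, 194.61538696289062), (32.172611236572266, 54.360618591308594), 56.3099365234375) 1666.0
[[ 0.5654  0.0491  0.102 ]
 [ 0.6557 -0.0934  0.102 ]
 [ 0.5707 -0.1461  0.102 ]
 [ 0.4813 -0.0039  0.102 ]] [ 0.56824856 -0.04855544  0.102     ] [np.float64(0.09938629320986482), np.float64(0.1686948617720933), np.float64(0.10000158881428096), np.float64(0.1679429977630759)]
32.24890638331097
-57.635285523192
-148.18180547677127
122.15628127205227Traceback (most recent call last):
  File "<stdin>", line 14, in <module>
IndexError: list index out of range
```

>>> servo_tool(targets=[[[1,-0.04,-0.02,0,0],[1,-0.09,-0.04,0.01,0],[1,-0.14,-0.065,0.02,0],[1,-0.19,-0.085,0.03,0],[1,-0.24,-0.11,0.04,0],[1,-0.28,-0.125,0.05,0],[1,-0.288,-0.131,0.05,0],[1,-0.288,-0.131,0.05,0]]])

```text
clock: 1.1
eef_pos: [0.4497, 0.2787, 0.2539]
orientation: [[-0.904, 0.427, -0.0], [0.427, 0.904, -0.0], [0.0, -0.0, -1.0]]
contact_force: [0.1, 0.2, 0.2]
grip_width: 0.0854
grip_force: 0.0
```

```bash
python3 - <<'E'
from h import *
s=snap("wrist","w1"); cv2.imwrite("pics/w1.png",s["frame"][:,:,::-1]); print(s["mtx"].tolist(),s["pose"].round(4).tolist())
o=robot.get_obs(); print(o["eef_pos"],o["joints"],o["contact_force"])
s=snap("top","t1");s=snap("scene","s1")
E
```

```text
[[309.70691628693146, 0.0, 321.6587185401917], [0.0, 309.70691628693146, 201.41068567218502], [0.0, 0.0, 1.0]] [[0.427, 0.8592, 0.2818, 0.376], [0.9043, -0.4057, -0.1331, 0.3124], [-0.0, 0.3116, -0.9502, 0.3238], [0.0, 0.0, 0.0, 1.0]]
[0.44931855 0.27946098 0.25399321] [-32.64258361  40.4308598   -4.93915285  98.4702882    4.80366257
  41.30505126  24.7730065 ] [ 0.33257144  0.47889378 -0.76321015]
```

View pics/w1.png

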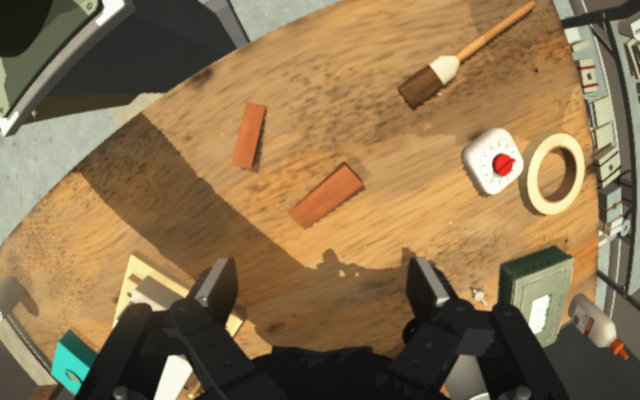

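```bash
python3 - <<'E'
from h import *
s=load("w1"); f=s["frame"].astype(int); hsv=cv2.cvtColor(s["frame"],cv2.COLOR_RGB2HSV)
print(f[195,326],f[135,250],f[180,360],f[230,350])
m=((f[...,0]>1.7*f[...,1])&(f[...,0]>1.9*f[...,2])).astype(np.uint8)
m[:, :200]=0; m[:90]=0; m[240:]=0; m[:,390:]=0
m=cv2.morphologyEx(m,cv2.MORPH_OPEN,np.ones((3,3)))
c,_=cv2.findContours(m,0,1)
for c in sorted(c,key=cv2.contourArea)[::-1][:2]:
    p=cv2.approxPolyDP(c,3,True)[:,0]; print(cv2.contourArea(c))
    for z in (0,.004,.022): print(z,[(tuple(int(i) for i in q),onz(s,*map(float,q),z,True)[:2].round(4).tolist()) for q in p])
crop(s,220,400,90,240,4,"w1c")
E
```

```text
[196 109  59] [196 110  59] [132  77  43] [229 174  97]
1840.5
0 [((345, 164), [0.4447, 0.3074]), ((290, 211), [0.4672, 0.2302]), ((303, 226), [0.4896, 0.2354]), ((361, 185), [0.4733, 0.3137])]
0.004 [((345, 164), [0.4439, 0.3075]), ((290, 211), [0.466, 0.2313]), ((303, 226), [0.4882, 0.2363]), ((361, 185), [0.4721, 0.3137])]
0.022 [((345, 164), [0.4401, 0.3077]), ((290, 211), [0.461, 0.2358]), ((303, 226), [0.4818, 0.2406]), ((361, 185), [0.4667, 0.3137])]
1022.0
0 [((264, 107), [0.3529, 0.2569]), ((246, 107), [0.3439, 0.2397]), ((235, 154), [0.3831, 0.2052]), ((240, 161), [0.3925, 0.2066]), ((252, 162), [0.3995, 0.2181])]
0.004 [((264, 107), [0.3532, 0.2576]), ((246, 107), [0.3443, 0.2406]), ((235, 154), [0.383, 0.2065]), ((240, 161), [0.3923, 0.2079]), ((252, 162), [0.3992, 0.2193])]
0.022 [((264, 107), [0.3545, 0.2607]), ((246, 107), [0.3461, 0.2447]), ((235, 154), [0.3826, 0.2125]), ((240, 161), [0.3914, 0.2138]), ((252, 162), [0.3979, 0.2245])]
```

View pics/w1c.png

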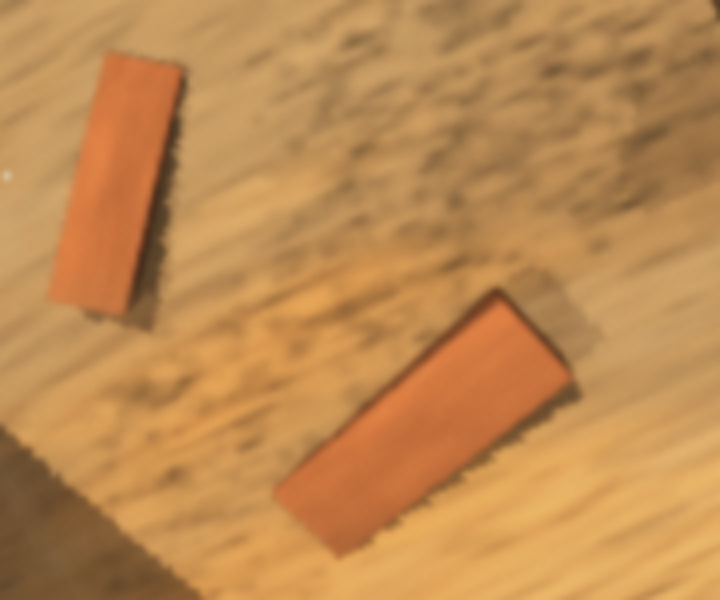

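```bash
python3 - <<'E'
from h import *
s=load("w1")
q=[(500,298,.022),(573,380,.022),(273,493,.004),(340,558,.004)]
P=[onz(s,220+(a+.5)/4-.5,90+(b+.5)/4-.5,z,True)[:2] for a,b,z in q]; P=np.array(P);print(P.round(4))
T=(P[0]+P[1])/2; N=(P[2]+P[3])/2; d=T-N; L=np.linalg.norm(d); print(T,N,"L",L,np.linalg.norm(P[0]-P[1]),np.linalg.norm(P[2]-P[3]))
e=d/L; print("y-axis az",np.degrees(np.arctan2(e[1],e[0])),"grip",(T+N)/2+e*.025,"centre",(T+N)/2)
# mould corners estimated in views for check
t=load("t1"); f=t["frame"]; hsv=cv2.cvtColor(f,cv2.COLOR_RGB2HSV)
m=((f.min(2)>150)&(hsv[...,1]<60)).astype(np.uint8); z=np.zeros_like(m); z[145:245,270:370]=m[145:245,270:370]
c,_=cv2.findContours(z,0,1); c=max(c,key=cv2.contourArea); r=cv2.minAreaRect(c); print(r)
print(onz(t,*r[0],.1), onz(t,*r[0],.106))
E
```

```text
[[0.44   0.3073]
 [0.4672 0.3156]
 [0.467  0.2281]
 [0.4923 0.2363]]
[0.45360736 0.31145151] [0.47966441 0.23218594] L 0.08343859507245154 0.028358837831530925 0.026628543164094888
y-axis az 108.19729627850876 grip [0.45882863 0.29556839] centre [0.46663589 0.27181872]
((321.080810546875, 194.49951171875), (33.21073913574219, 55.246726989746094), 55.95406723022461)
[ 0.56855443 -0.04844086  0.1       ] [ 0.56801825 -0.04837149  0.106     ]
```

>>> servo_tool(targets=[[[1,0,0.005,0.02,10],[1,0,0.01,0.04,20],[1,-0.001,0.015,0.07,30],[1,-0.0015,0.019,0.1,40],[1,-0.0015,0.019,0.12,46.5],[1,-0.0015,0.019,0.13,46.5],[1,-0.0015,0.019,0.135,46.5],[1,-0.0015,0.019,0.135,46.5]]])

```text
clock: 2.25
eef_pos: [0.4594, 0.2954, 0.1192]
orientation: [[-0.315, 0.949, 0.0], [0.949, 0.315, 0.0], [0.0, 0.0, -1.0]]
contact_force: [-1.1, -1.2, 0.4]
grip_width: 0.0852
grip_force: 0.0
```

```bash
python3 - <<'E'
from h import *
s=snap("wrist","w2"); cv2.imwrite("pics/w2.png",s["frame"][:,:,::-1])
o=robot.get_obs(); print(o["eef_pos"],o["joints"],o["contact_force"],o["orientation"])
R=o["orientation"]; print(R[:2,:2].T@(np.array([.4588,.2956])-o["eef_pos"][:2]))
E
```

```text
[0.45949426 0.2953485  0.11944168] [-39.27564907  54.41428414   6.13834581 100.8674953  -11.75386921
  25.30242733  -6.73151185] [ 0.03084416  0.90675847 -0.53699936] [[-3.14207311e-01  9.49354276e-01  4.73289088e-04]
 [ 9.49354348e-01  3.14207101e-01  4.68557612e-04]
 [ 2.96116380e-04  5.96543281e-04 -9.99999778e-01]]
[ 0.00045691 -0.00058008]
```

View pics/w2.png

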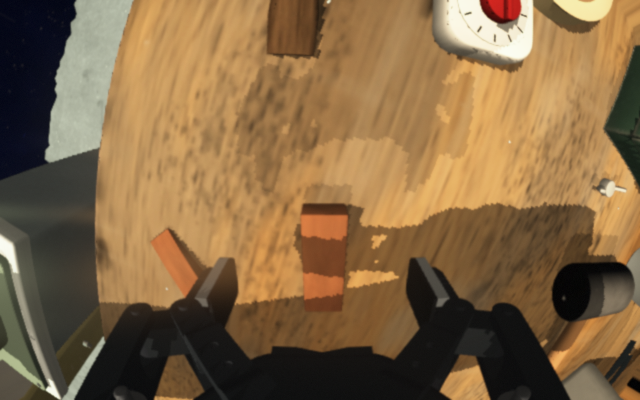

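>>> servo_tool(targets=[[[1,0,0,0.02,0],[1,0,0,0.035,0],[1,0,0,0.042,0],[0.0,0,0,0.042,0],[-0.4,0,0,0.042,0],[-1,0,0,0.042,0],[-1,0,0,0.042,0],[-1,0,0,0.042,0]]])

```text
clock: 3.3
eef_pos: [0.4595, 0.2953, 0.0776]
orientation: [[-0.313, 0.95, 0.001], [0.95, 0.313, 0.0], [0.0, 0.001, -1.0]]
contact_force: [-1.9, -0.6, 9.8]
grip_width: 0.0264
grip_force: 59.8
```

>>> servo_tool(targets=[[[-1,0,0,-0.04,0],[-1,-0.02,-0.005,-0.085,0],[-1,-0.06,-0.015,-0.085,-7],[-1,-0.1,-0.025,-0.085,-14],[-1,-0.14,-0.036,-0.085,-14],[-1,-0.175,-0.045,-0.085,-14],[-1,-0.1876,-0.0476,-0.085,-14],[-1,-0.1876,-0.0476,-0.085,-14]]])

```text
clock: 4.3
eef_pos: [0.4731, 0.102, 0.1621]
orientation: [[-0.533, 0.846, 0.0], [0.846, 0.533, 0.0], [-0.0, 0.0, -1.0]]
contact_force: [-0.3, 1.0, 0.1]
grip_width: 0.0263
grip_force: 59.3
```

```bash
python3 - <<'E'
from h import *
s=snap("wrist","w3"); cv2.imwrite("pics/w3.png",s["frame"][:,:,::-1])
snap("top","t3"); snap("scene","s3")
o=robot.get_obs(); print(o["eef_pos"],o["joints"],o["contact_force"],o["torque"],o["orientation"],o["grip_width"])
c=np.array([.568,-.0484]);R=o["orientation"]
for y in (110,90,38):
  for x in (-17,17): 
    a=np.radians(32.2); p=c+np.array([np.cos(a)*x-np.sin(a)*y,np.sin(a)*x+np.cos(a)*y])/1000
    print(x,y,np.round(proj(s,[*p,.054],True),1))
E
```

```text
[0.47279076 0.10341121 0.16189764] [-1.61565914e+01  4.68240244e+01  8.37150486e-02  1.12371651e+02
 -2.45973026e-01  2.07952542e+01  1.64651969e+01] [-0.54761408  0.40307964 -0.73568789] [-0.03802545 -0.00454438  0.02030982] [[-5.34862251e-01  8.44939271e-01  2.83697257e-05]
 [ 8.44939179e-01  5.34862176e-01  4.85542844e-04]
 [ 3.95080324e-04  2.83669231e-04 -9.99999882e-01]] 0.026700494955623013
-17 110 [300.4 318.1]
17 110 [346.9 318. ]
-17 90 [301.4 337.5]
17 90 [345.7 337.4]
-17 38 [303.7 379. ]
17 38 [343.  378.9]
```

View pics/w3.png

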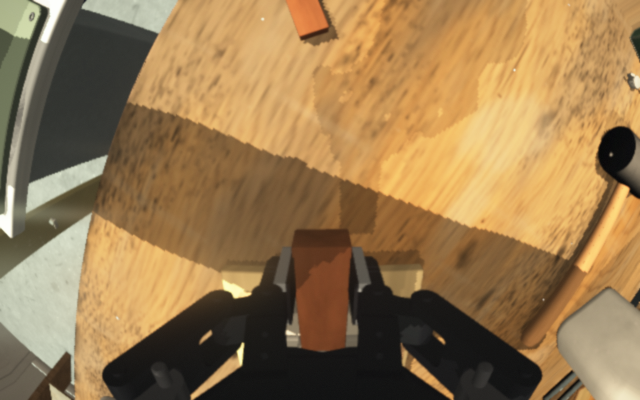

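```bash
python3 - <<'E'
from h import *
s=load("w3"); f=s["frame"].astype(int)
crop(s,210,440,240,370,3,"w3c")
# board end edge: per column find strongest vertical gradient
g=s["frame"].astype(float).sum(2)
for cols in ([226,235,245,255],[395,405,412,418]):
    print([ (c,int(250+np.argmax(np.diff(g[250:275,c])))) for c in cols])
print([(r,int(210+np.argmax(np.diff(g[r,210:235]))),int(410+np.argmin(np.diff(g[r,410:435])))) for r in (268,272,276,280)])
for z in (.008,.012,.016):
    A=onz(s,223,263.5,z,True);B=onz(s,422,263.5,z,True); d=B-A; M=(A+B)/2
    print(z,A.round(4),B.round(4),np.linalg.norm(d),np.degrees(np.arctan2(d[1],d[0])),M[:2]+.122*np.array([d[1],-d[0]])/np.linalg.norm(d))
E
```

```text
[(226, 270), (235, 271), (245, 271), (255, 271)]
[(395, 270), (405, 269), (412, 269), (418, 269)]
[(268, 224, 421), (272, 221, 422), (276, 222, 422), (280, 221, 421)]
0.008 [0.4265 0.0145 0.008 ] [0.5713 0.1055 0.008 ] 0.1709883283590013 32.17984408970504 [ 0.56388272 -0.0432482 ]
0.012 [0.4266 0.0172 0.012 ] [0.5687 0.1067 0.012 ] 0.16793449829860768 32.17984408970506 [ 0.5626363  -0.04129509]
0.016 [0.4266 0.02   0.016 ] [0.5662 0.1078 0.016 ] 0.16488066823821418 32.17984408970503 [ 0.56138988 -0.03934197]
```

View pics/w3c.png

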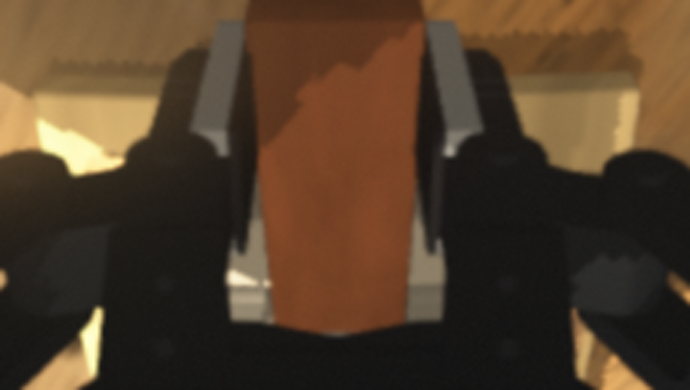

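>>> servo_tool(targets=[[[-1,-0.004,-0.0005,0.006,0],[-1,-0.008,-0.0005,0.012,0],[-1,-0.012,-0.0005,0.018,0],[-1,-0.012,-0.0005,0.021,0],[-1,-0.012,-0.0005,0.022,0],[-1,-0.012,-0.0005,0.023,0],[-1,-0.012,-0.0005,0.024,0],[-1,-0.012,-0.0005,0.0245,0]]])

```text
clock: 5.45
eef_pos: [0.4788, 0.0917, 0.1374]
orientation: [[-0.534, 0.846, 0.0], [0.846, 0.534, -0.0], [-0.0, 0.0, -1.0]]
contact_force: [-0.5, -0.6, 0.9]
grip_width: 0.0263
grip_force: 59.3
```

>>> servo_tool(targets=[[[-1,0,0,0.0002,0],[-1,0,0,0.0004,0],[-1,0,0,0.0006,0],[-1,0,0,0.0008,0],[-1,0,0,0.001,0],[-1,0,0,0.001,0],[-1,0,0,0.001,0],[-1,0,0,0.001,0]]])

```text
clock: 6.45
eef_pos: [0.4789, 0.0917, 0.1364]
orientation: [[-0.533, 0.846, -0.0], [0.846, 0.533, -0.0], [-0.0, -0.0, -1.0]]
contact_force: [0.7, -1.0, -0.1]
grip_width: 0.0263
grip_force: 59.3
```

>>> servo_tool(targets=[[[-1,0,0,0.0002,0],[-1,0,0,0.0004,0],[-1,0,0,0.0006,0],[-1,0,0,0.0008,0],[-1,0,0,0.001,0],[-1,0,0,0.001,0],[-1,0,0,0.001,0],[-1,0,0,0.001,0]]])

```text
clock: 7.45
eef_pos: [0.4789, 0.0917, 0.1354]
orientation: [[-0.533, 0.846, -0.0], [0.846, 0.533, -0.0], [-0.0, -0.0, -1.0]]
contact_force: [0.4, -0.0, -0.7]
grip_width: 0.0265
grip_force: 59.3
```

>>> servo_tool(targets=[[[-1,0,0,0.0002,0],[-1,0,0,0.0004,0],[-1,0,0,0.0006,0],[-1,0,0,0.0008,0],[-1,0,0,0.001,0],[-1,0,0,0.001,0],[-1,0,0,0.001,0],[-1,0,0,0.001,0]]])

```text
clock: 8.45
eef_pos: [0.4789, 0.0917, 0.1344]
orientation: [[-0.533, 0.846, -0.0], [0.846, 0.533, -0.0], [-0.0, -0.0, -1.0]]
contact_force: [0.1, 0.0, -0.5]
grip_width: 0.026
grip_force: 59.3
```

>>> servo_tool(targets=[[[-1,0,0,0.0002,0],[-1,0,0,0.0004,0],[-1,0,0,0.0006,0],[-1,0,0,0.0008,0],[-1,0,0,0.001,0],[-1,0,0,0.001,0],[-1,0,0,0.001,0],[-1,0,0,0.001,0]]])

```text
clock: 9.45
eef_pos: [0.4789, 0.0917, 0.1334]
orientation: [[-0.534, 0.846, 0.0], [0.846, 0.534, -0.0], [-0.0, -0.0, -1.0]]
contact_force: [1.4, -0.5, 0.1]
grip_width: 0.0265
grip_force: 59.3
```

>>> servo_tool(targets=[[[-1,0,0,0.0002,0],[-1,0,0,0.0004,0],[-1,0,0,0.0006,0],[-1,0,0,0.0008,0],[-1,0,0,0.001,0],[-1,0,0,0.0011,0],[-1,0,0,0.0012,0],[-1,0,0,0.0012,0]]])

```text
clock: 10.45
eef_pos: [0.4789, 0.0917, 0.1322]
orientation: [[-0.533, 0.846, -0.0], [0.846, 0.533, -0.0], [-0.0, -0.0, -1.0]]
contact_force: [0.2, -0.4, -1.3]
grip_width: 0.0267
grip_force: 59.3
```

>>> servo_tool(targets=[[[-1,0,0,0.0002,0],[-1,0,0,0.0004,0],[-1,0,0,0.0006,0],[-1,0,0,0.0008,0],[-1,0,0,0.001,0],[-1,0,0,0.0011,0],[-1,0,0,0.0012,0],[-1,0,0,0.0012,0]]])

```text
clock: 11.45
eef_pos: [0.4789, 0.0917, 0.131]
orientation: [[-0.534, 0.846, -0.0], [0.846, 0.534, -0.0], [-0.0, -0.0, -1.0]]
contact_force: [-0.6, -0.8, -0.2]
grip_width: 0.0263
grip_force: 59.3
```

>>> servo_tool(targets=[[[-1,0,0,0.0002,0],[-1,0,0,0.0004,0],[-1,0,0,0.0006,0],[-1,0,0,0.0008,0],[-1,0,0,0.001,0],[-1,0,0,0.0011,0],[-1,0,0,0.0012,0],[-1,0,0,0.0012,0]]])

```text
clock: 12.45
eef_pos: [0.4788, 0.0917, 0.1298]
orientation: [[-0.534, 0.846, -0.0], [0.846, 0.534, -0.0], [-0.0, -0.0, -1.0]]
contact_force: [-0.3, 0.7, -0.1]
grip_width: 0.0265
grip_force: 59.3
```

>>> servo_tool(targets=[[[-1,0,0,0.0002,0],[-1,0,0,0.0004,0],[-1,0,0,0.0006,0],[-1,0,0,0.0008,0],[-1,0,0,0.001,0],[-1,0,0,0.001,0],[-1,0,0,0.001,0],[-1,0,0,0.001,0]]])

```text
clock: 13.45
eef_pos: [0.4788, 0.0917, 0.1288]
orientation: [[-0.534, 0.846, -0.0], [0.846, 0.534, -0.0], [-0.0, -0.0, -1.0]]
contact_force: [-0.1, -0.3, 0.9]
grip_width: 0.0263
grip_force: 59.3
```

>>> servo_tool(targets=[[[-1,0,0,0.0002,0],[-1,0,0,0.0004,0],[-1,0,0,0.0006,0],[-1,0,0,0.0008,0],[-1,0,0,0.001,0],[-1,0,0,0.001,0],[-1,0,0,0.001,0],[-1,0,0,0.001,0]]])

```text
clock: 14.45
eef_pos: [0.4788, 0.0918, 0.1279]
orientation: [[-0.534, 0.846, -0.0], [0.846, 0.534, 0.0], [0.0, -0.0, -1.0]]
contact_force: [-2.3, 1.5, 5.9]
grip_width: 0.0261
grip_force: 59.9
```

>>> servo_tool(targets=[[[-1,0,0,-0.0003,0],[-1,-0.001,0,-0.0003,0],[-1,-0.002,0,-0.0003,0],[-1,-0.003,0,-0.0003,0],[-1,-0.004,0,-0.0003,0],[-1,-0.005,0,-0.0003,0],[-1,-0.006,0,-0.0003,0],[-1,-0.007,0,-0.0003,0]]])

```text
clock: 15.45
eef_pos: [0.4826, 0.0858, 0.1281]
orientation: [[-0.534, 0.846, -0.0], [0.846, 0.534, -0.0], [0.0, -0.0, -1.0]]
contact_force: [-1.5, 2.4, 6.6]
grip_width: 0.0267
grip_force: 59.9
```

>>> servo_tool(targets=[[[-1,0,0,-0.0003,0],[-1,0,0,-0.0004,0],[-1,-0.001,0,-0.0004,0],[-1,-0.002,0,-0.0004,0],[-1,-0.003,0,-0.0004,0],[-1,-0.0035,0,-0.0004,0],[-1,-0.004,0,-0.0004,0],[-1,-0.004,0,-0.0004,0]]])

```text
clock: 16.45
eef_pos: [0.4847, 0.0823, 0.1285]
orientation: [[-0.533, 0.846, -0.0], [0.846, 0.533, -0.0], [-0.0, -0.0, -1.0]]
contact_force: [-1.2, 0.1, 1.9]
grip_width: 0.0261
grip_force: 59.6
```

>>> servo_tool(targets=[[[-1,-0.0005,0,0,0],[-1,-0.001,0,0,0],[-1,-0.0015,0,0,0],[-1,-0.002,0,0,0],[-1,-0.0025,0,0,0],[-1,-0.003,0,0,0],[-1,-0.003,0,0,0],[-1,-0.003,0,0,0]]])

```text
clock: 17.45
eef_pos: [0.4859, 0.0804, 0.1285]
orientation: [[-0.534, 0.845, -0.001], [0.845, 0.534, 0.001], [0.001, -0.0, -1.0]]
contact_force: [-3.2, 7.0, 5.3]
grip_width: 0.0266
grip_force: 59.9
```

>>> servo_tool(targets=[[[-1,-0.0002,0,0,0],[-1,-0.0004,0,0,0],[-1,-0.0006,0,0,0],[-1,-0.0008,0,0,0],[-1,-0.001,0,0,0],[-1,-0.001,0,0,0],[-1,-0.001,0,0,0],[-1,-0.001,0,0,0]]])

```text
clock: 18.45
eef_pos: [0.4862, 0.0801, 0.1285]
orientation: [[-0.535, 0.845, -0.001], [0.845, 0.535, 0.001], [0.002, -0.001, -1.0]]
contact_force: [-7.1, 10.0, 6.2]
grip_width: 0.0264
grip_force: 60.1
```

>>> servo_tool(targets=[[[-1,-0.0001,0,0,0],[-1,-0.0002,0,0,0],[-1,-0.0003,0,0,0],[-1,-0.0004,0,0,0],[-1,-0.0004,0,0,0],[-1,-0.0004,0,0,0],[-1,-0.0004,0,0,0],[-1,-0.0004,0,0,0]]])

```text
clock: 19.45
eef_pos: [0.4863, 0.08, 0.1285]
orientation: [[-0.535, 0.845, -0.002], [0.845, 0.535, 0.001], [0.002, -0.001, -1.0]]
contact_force: [-7.7, 12.3, 7.5]
grip_width: 0.0263
grip_force: 60.2
```

```bash
python3 - <<'E'
from h import *
s=snap("wrist","w4"); o=robot.get_obs(); R=o["orientation"]; print(o["eef_pos"].round(5),o["contact_force"],R.T@o["contact_force"],o["torque"])
crop(s,250,400,240,360,5,"w4c")
c=np.array([.568,-.0484]);a=np.radians(32.2)
for y in (110,90):
  for x in (-17,17):
    p=c+np.array([np.cos(a)*x-np.sin(a)*y,np.sin(a)*x+np.cos(a)*y])/1000
    print(x,y,(np.array(proj(s,[*p,.0505],True))-[250,240])*5)
E
```

```text
[0.48625 0.07998 0.1285 ] [-8.29200748 11.65683479  7.26703655] [14.30024153 -0.77605933 -7.23531822] [ 2.45682497  1.5840619  -0.05228605]
-17 110 [234.86934662 387.24971906]
17 110 [514.64095589 387.24453665]
-17 90 [241.23368372 503.47232598]
17 90 [505.70395848 503.37963048]
```

View pics/w4c.png

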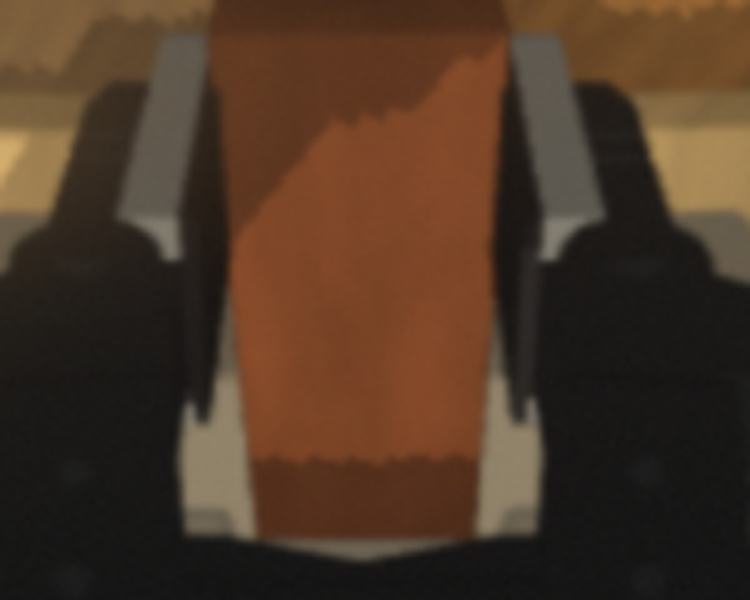

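>>> servo_tool(targets=[[[-1,0,0,-0.0002,0],[-1,0,0,-0.0004,0],[-1,0,0,-0.0005,0],[-1,0,0,-0.0005,0],[-1,-0.0001,0,-0.0005,0],[-1,-0.0002,0,-0.0005,0],[-1,-0.0002,0,-0.0005,0],[-1,-0.0002,0,-0.0005,0]]])

```text
clock: 20.5
eef_pos: [0.4865, 0.0795, 0.1288]
orientation: [[-0.535, 0.845, -0.002], [0.845, 0.535, 0.001], [0.002, -0.001, -1.0]]
contact_force: [-5.3, 11.1, 1.9]
grip_width: 0.0264
grip_force: 59.5
```

>>> servo_tool(targets=[[[-1,-0.0002,0,-0.0001,0],[-1,-0.0004,0,-0.0001,0],[-1,-0.0006,0,-0.0001,0],[-1,-0.0008,0,-0.0001,0],[-1,-0.001,0,-0.0001,0],[-1,-0.001,0,-0.0001,0],[-1,-0.001,0,-0.0001,0],[-1,-0.001,0,-0.0001,0]]])

```text
clock: 21.5
eef_pos: [0.4869, 0.0787, 0.1289]
orientation: [[-0.535, 0.845, -0.002], [0.845, 0.535, 0.001], [0.002, -0.001, -1.0]]
contact_force: [-6.0, 10.3, 1.9]
grip_width: 0.0267
grip_force: 59.5
```

>>> servo_tool(targets=[[[-1,-0.0005,0,0,0],[-1,-0.001,0,0,0],[-1,-0.0015,0,0,0],[-1,-0.0021,0,0,0],[-1,-0.0027,0,0,0],[-1,-0.0033,0,0,0],[-1,-0.0039,0,0,0],[-1,-0.0045,0,0,0]]])

```text
clock: 22.5
eef_pos: [0.4893, 0.0749, 0.1288]
orientation: [[-0.535, 0.845, -0.002], [0.845, 0.535, 0.001], [0.002, -0.001, -1.0]]
contact_force: [-6.1, 10.0, 0.5]
grip_width: 0.0264
grip_force: 59.4
```

>>> servo_tool(targets=[[[-1,-0.0008,0,0,0],[-1,-0.0017,0,0,0],[-1,-0.0026,0,0,0],[-1,-0.0035,0,0,0],[-1,-0.0044,0,0,0],[-1,-0.0053,0,0,0],[-1,-0.0062,0,0,0],[-1,-0.007,0,0,0]]])

```text
clock: 23.5
eef_pos: [0.493, 0.0689, 0.1288]
orientation: [[-0.535, 0.845, -0.002], [0.845, 0.535, 0.001], [0.002, -0.001, -1.0]]
contact_force: [-6.7, 10.7, -0.9]
grip_width: 0.0262
grip_force: 59.3
```

>>> servo_tool(targets=[[[-1,-0.0008,0,0,0],[-1,-0.0016,0,0,0],[-1,-0.0024,0,0,0],[-1,-0.0032,0,0,0],[-1,-0.004,0,0,0],[-1,-0.0048,0,0,0],[-1,-0.0055,0,0,0],[-1,-0.006,0,0,0]]])

```text
clock: 24.5
eef_pos: [0.4962, 0.0638, 0.1288]
orientation: [[-0.535, 0.845, -0.002], [0.845, 0.535, 0.001], [0.002, -0.001, -1.0]]
contact_force: [-6.2, 8.6, -1.2]
grip_width: 0.0264
grip_force: 59.3
```

>>> servo_tool(targets=[[[-1,0.002,0,0,0],[-1,0.007,0,0,0],[-1,0.016,0,0,0],[-1,0.028,0,0,0],[-1,0.042,0,-0.005,0],[-1,0.042,0,-0.03,0],[-1,0.042,0,-0.06,0],[-1,0.042,0,-0.09,0]]])

```text
clock: 25.5
eef_pos: [0.4741, 0.0992, 0.2203]
orientation: [[-0.534, 0.845, -0.0], [0.845, 0.534, 0.0], [0.0, -0.0, -1.0]]
contact_force: [0.6, -0.3, -1.2]
grip_width: 0.0262
grip_force: 59.5
```

>>> servo_tool(targets=[[[-1,-0.01,0,0,10.6],[-1,-0.03,0,0,21.2],[-1,-0.055,0,0,31.8],[-1,-0.08,0,0,42.4],[-1,-0.105,0,0,53],[-1,-0.13,0,0,63.6],[-1,-0.15,0,0,74.2],[-1,-0.17,0,0,85]]])

```text
clock: 26.5
eef_pos: [0.5655, -0.0449, 0.2194]
orientation: [[0.799, 0.602, 0.0], [0.602, -0.799, 0.001], [0.0, -0.0, -1.0]]
contact_force: [-1.0, 0.7, 0.5]
grip_width: 0.0264
grip_force: 59.6
```

>>> servo_tool(targets=[[[-1,-0.002,0.025,0,10.6],[-1,-0.004,0.05,0,21.2],[-1,-0.007,0.08,0,31.8],[-1,-0.01,0.11,0,42.4],[-1,-0.012,0.135,0,53],[-1,-0.013,0.155,0,63.6],[-1,-0.015,0.17,0,74.2],[-1,-0.015,0.172,0,85]]])

```text
clock: 27.5
eef_pos: [0.6578, -0.1911, 0.2191]
orientation: [[0.669, -0.743, 0.0], [-0.743, -0.669, 0.0], [-0.0, -0.0, -1.0]]
contact_force: [-0.3, 0.1, -0.7]
grip_width: 0.0266
grip_force: 59.6
```

```bash
python3 - <<'E'
from h import *
o=robot.get_obs(); R=o["orientation"]; print(o["eef_pos"].round(4),o["joints"].round(1),o["contact_force"])
a=np.radians(32.2); c=np.array([.568,-.0484]); yp=np.array([-np.sin(a),np.cos(a)]); xp=np.array([np.cos(a),np.sin(a)])
d=o["eef_pos"][:2]-c; print("mould x,y",d@xp,d@yp,"az",np.degrees(np.arctan2(R[1,0],R[0,0])))
g=c-.1685*yp; print("shift tool",R[:2,:2].T@(g-o["eef_pos"][:2]))
E
```

```text
[ 0.6578 -0.1911  0.2191] [ -2.   63.2  46.1  64.6 -43.8  68.6 -95.6] [-0.25422547  0.09907975 -0.65234677]
mould x,y -5.6090386864354747e-05 -0.16862349593066908 az -48.0214150588942
shift tool [-1.12175255e-04 -7.62501637e-05]
```

>>> servo_tool(targets=[[[-1,0,0,0.02,5],[-1,0,0,0.045,9.8],[-1,0,0,0.065,9.8],[-1,0,0,0.078,9.8],[-1,0,0,0.084,9.8],[-1,0,0,0.087,9.8],[-1,0,0,0.0885,9.8],[-1,0,0,0.0885,9.8]]])

```text
clock: 28.5
eef_pos: [0.6577, -0.1914, 0.1309]
orientation: [[0.538, -0.843, 0.0], [-0.843, -0.538, -0.0], [0.0, -0.0, -1.0]]
contact_force: [-0.4, -0.7, 0.3]
grip_width: 0.0261
grip_force: 59.6
```

```bash
python3 - <<'E'
from h import *
o=robot.get_obs(); R=o["orientation"]; print(o["eef_pos"].round(4),o["joints"].round(1),R.T@o["contact_force"],np.degrees(np.arctan2(R[1,0],R[0,0])))
s=snap("wrist","w5"); crop(s,250,400,240,360,5,"w5c")
g=s["frame"].astype(float).sum(2)
print([(r,int(205+np.argmax(np.abs(np.diff(g[r,205:235])))),int(410+np.argmax(np.abs(np.diff(g[r,410:440]))))) for r in range(262,284,3)])
E
```

```text
[ 0.6577 -0.1914  0.1309] [  -2.2   69.7   45.2   68.2  -49.5   60.9 -100.8] [ 0.37894716  0.67110852 -0.29772072] -57.43617762212778
[(262, 205, 427), (265, 205, 424), (268, 227, 422), (271, 218, 420), (274, 213, 415), (277, 205, 429), (280, 205, 431), (283, 206, 433)]
```

View pics/w5c.png

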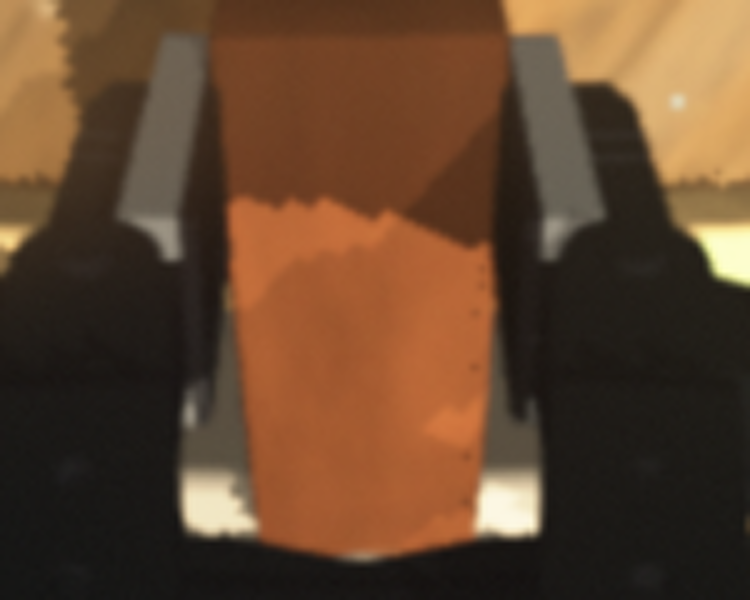

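```bash
python3 - <<'E'
from h import *
s=load("w5"); f=s["frame"].astype(int)
for r in (284,287,290): print(r,[tuple(f[r,c]) and f"{c}:{f[r,c].sum()}/{f[r,c,2]}" for c in list(range(190,252,4))]); print([f"{c}:{f[r,c].sum()}/{f[r,c,2]}" for c in range(392,452,4)])
E
```

```text
284 ['190:361/74', '194:360/73', '198:302/61', '202:244/49', '206:390/83', '210:565/129', '214:551/125', '218:510/113', '222:477/105', '226:424/92', '230:422/92', '234:383/83', '238:362/78', '242:351/76', '246:334/72', '250:314/68']
['392:429/94', '396:436/96', '400:472/104', '404:488/109', '408:494/110', '412:528/118', '416:557/128', '420:565/129', '424:591/138', '428:604/143', '432:641/160', '436:487/97', '440:494/96', '444:510/101', '448:512/102']
287 ['190:350/71', '194:343/69', '198:300/61', '202:207/42', '206:335/70', '210:635/156', '214:639/158', '218:645/161', '222:549/124', '226:481/106', '230:524/117', '234:485/107', '238:579/134', '242:562/128', '246:564/129', '250:581/135']
['392:692/190', '396:695/193', '400:700/197', '404:703/199', '408:687/187', '412:690/189', '416:694/192', '420:687/187', '424:688/187', '428:683/184', '432:670/175', '436:487/95', '440:498/97', '444:511/102', '448:504/100']
290 ['190:341/70', '194:364/73', '198:285/58', '202:209/43', '206:251/52', '210:605/143', '214:445/99', '218:321/71', '222:259/58', '226:234/51', '230:317/69', '234:318/69', '238:322/70', '242:346/75', '246:332/72', '250:351/76']
['392:659/174', '396:709/204', '400:713/207', '404:709/203', '408:693/191', '412:694/192', '416:620/154', '420:345/80', '424:328/75', '428:413/95', '432:564/129', '436:490/96', '440:505/99', '444:511/102', '448:491/96']
```

>>> servo_tool(targets=[[[-1,0,0,0.0006,0.4],[-1,0,0,0.0012,0.4],[-1,0,0,0.0016,0.4],[-1,0,0,0.0019,0.4],[-1,-0.002,0,0.0019,0.4],[-1,-0.004,0,0.0019,0.4],[-1,-0.006,0,0.0019,0.4],[-1,-0.008,0,0.0019,0.4]]])

```text
clock: 29.55
eef_pos: [0.6533, -0.1844, 0.1287]
orientation: [[0.532, -0.847, 0.0], [-0.847, -0.532, -0.0], [0.0, 0.0, -1.0]]
contact_force: [1.0, -0.4, 0.4]
grip_width: 0.026
grip_force: 59.6
```

>>> servo_tool(targets=[[[-1,-0.001,0,0,0],[-1,-0.002,0,0,0],[-1,-0.003,0,0,0],[-1,-0.004,0,0,0],[-1,-0.0045,0,0,0],[-1,-0.005,0,0,0],[-1,-0.0055,0,0,0],[-1,-0.006,0,0,0]]])

```text
clock: 30.55
eef_pos: [0.6501, -0.1795, 0.1287]
orientation: [[0.532, -0.847, -0.0], [-0.847, -0.532, -0.0], [0.0, 0.0, -1.0]]
contact_force: [-0.4, 0.3, 1.0]
grip_width: 0.0265
grip_force: 59.6
```

>>> servo_tool(targets=[[[-1,-0.0005,0,0,0],[-1,-0.001,0,0,0],[-1,-0.0015,0,0,0],[-1,-0.002,0,0,0],[-1,-0.0025,0,0,0],[-1,-0.003,0,0,0],[-1,-0.0033,0,0,0],[-1,-0.0033,0,0,0]]])

```text
clock: 31.55
eef_pos: [0.6484, -0.1768, 0.1288]
orientation: [[0.532, -0.847, 0.0], [-0.847, -0.532, -0.0], [0.0, 0.0, -1.0]]
contact_force: [1.4, -1.9, 0.6]
grip_width: 0.0262
grip_force: 59.6
```

>>> servo_tool(targets=[[[-1,-0.0003,0,0,0],[-1,-0.0006,0,0,0],[-1,-0.0009,0,0,0],[-1,-0.0012,0,0,0],[-1,-0.0015,0,0,0],[-1,-0.0018,0,0,0],[-1,-0.0021,0,0,0],[-1,-0.0021,0,0,0]]])

```text
clock: 32.55
eef_pos: [0.6476, -0.1758, 0.1291]
orientation: [[0.532, -0.847, 0.001], [-0.847, -0.532, -0.002], [0.003, -0.0, -1.0]]
contact_force: [6.0, -8.1, 0.3]
grip_width: 0.0263
grip_force: 59.6
```

>>> servo_tool(targets=[[[-1,-0.0004,0,0,0],[-1,-0.0008,0,0,0],[-1,-0.0012,0,0,0],[-1,-0.0016,0,0,0],[-1,-0.002,0,0,0],[-1,-0.0025,0,0,0],[-1,-0.003,0,0,0],[-1,-0.0035,0,0,0]]])

```text
clock: 33.55
eef_pos: [0.6457, -0.1731, 0.1291]
orientation: [[0.532, -0.847, 0.001], [-0.847, -0.532, -0.003], [0.003, 0.0, -1.0]]
contact_force: [6.9, -8.9, -0.4]
grip_width: 0.0267
grip_force: 59.6
```

>>> servo_tool(targets=[[[-1,-0.001,0,0,0],[-1,-0.002,0,0,0],[-1,-0.003,0,0,0],[-1,-0.004,0,0,0],[-1,-0.005,0,0,0],[-1,-0.006,0,0,0],[-1,-0.007,0,0,0],[-1,-0.008,0,0,0]]])

```text
clock: 34.55
eef_pos: [0.6414, -0.1662, 0.129]
orientation: [[0.532, -0.847, 0.001], [-0.847, -0.532, -0.002], [0.003, 0.0, -1.0]]
contact_force: [5.7, -8.6, -0.1]
grip_width: 0.0265
grip_force: 59.5
```

>>> servo_tool(targets=[[[-1,-0.001,0,0,0],[-1,-0.002,0,0,0],[-1,-0.003,0,0,0],[-1,-0.004,0,0,0],[-1,-0.005,0,0,0],[-1,-0.006,0,0,0],[-1,-0.007,0,0,0],[-1,-0.008,0,0,0]]])

```text
clock: 35.55
eef_pos: [0.6371, -0.1594, 0.129]
orientation: [[0.532, -0.847, 0.001], [-0.847, -0.532, -0.002], [0.003, 0.0, -1.0]]
contact_force: [6.8, -9.3, -1.9]
grip_width: 0.0263
grip_force: 59.4
```

>>> servo_tool(targets=[[[-1,-0.0009,0,0,0],[-1,-0.0018,0,0,0],[-1,-0.0027,0,0,0],[-1,-0.0036,0,0,0],[-1,-0.0045,0,0,0],[-1,-0.0054,0,0,0],[-1,-0.0063,0,0,0],[-1,-0.007,0,0,0]]])

```text
clock: 36.55
eef_pos: [0.6334, -0.1535, 0.1289]
orientation: [[0.532, -0.847, 0.001], [-0.847, -0.532, -0.002], [0.003, 0.0, -1.0]]
contact_force: [6.1, -9.9, -2.8]
grip_width: 0.0264
grip_force: 59.3
```

>>> servo_tool(targets=[[[-1,0.002,0,0,0],[-1,0.007,0,0,0],[-1,0.016,0,0,0],[-1,0.03,0,0,0],[-1,0.047,0,-0.005,0],[-1,0.047,0,-0.03,0],[-1,0.047,0,-0.06,0],[-1,0.047,0,-0.09,0]]])

```text
clock: 37.55
eef_pos: [0.6582, -0.1927, 0.2195]
orientation: [[0.532, -0.847, -0.0], [-0.847, -0.532, -0.0], [-0.0, 0.001, -1.0]]
contact_force: [0.1, -0.5, 0.8]
grip_width: 0.0262
grip_force: 59.6
```

>>> servo_tool(targets=[[[-1,-0.01,0,0,-10.6],[-1,-0.03,0,0,-21.2],[-1,-0.055,0,0,-31.8],[-1,-0.08,0,0,-42.4],[-1,-0.105,0,0,-53],[-1,-0.13,0,0,-63.6],[-1,-0.15,0,0,-74.2],[-1,-0.165,0,0,-85]]])

```text
clock: 38.55
eef_pos: [0.5702, -0.0522, 0.2187]
orientation: [[0.887, 0.461, 0.0], [0.461, -0.887, -0.0], [0.0, 0.0, -1.0]]
contact_force: [-0.3, -0.1, -0.1]
grip_width: 0.0262
grip_force: 59.5
```

>>> servo_tool(targets=[[[-1,-0.002,-0.025,0,-10.6],[-1,-0.004,-0.05,0,-21.2],[-1,-0.007,-0.08,0,-31.8],[-1,-0.01,-0.11,0,-42.4],[-1,-0.012,-0.135,0,-53],[-1,-0.013,-0.155,0,-63.6],[-1,-0.0148,-0.168,0,-74.2],[-1,-0.0148,-0.1694,0,-85]]])

```text
clock: 39.55
eef_pos: [0.4801, 0.0919, 0.2188]
orientation: [[-0.381, 0.924, 0.0], [0.924, 0.381, 0.0], [-0.0, 0.0, -1.0]]
contact_force: [0.7, -0.0, -0.4]
grip_width: 0.0263
grip_force: 59.5
```

```bash
cat > pos.py <<'E'
from h import *
import sys
o=robot.get_obs(); R=o["orientation"]; print(o["eef_pos"].round(4),R.T@o["contact_force"])
a=np.radians(32.2); c=np.array([.568,-.0484]); yp=np.array([-np.sin(a),np.cos(a)]); xp=np.array([np.cos(a),np.sin(a)])
d=o["eef_pos"][:2]-c; print("mould x,y",d@xp,d@yp,"az",np.degrees(np.arctan2(R[1,0],R[0,0])))
E
python3 pos.py
```

```text
[0.4801 0.0919 0.2188] [-0.29000054  0.67851428  0.37409463]
mould x,y 0.0004049519949701208 0.16557680754867976 az 112.4109905492465
```

>>> servo_tool(targets=[[[-1,0,0,0.025,-5],[-1,0,0,0.055,-9.8],[-1,0,0,0.075,-9.8],[-1,0,0,0.084,-9.8],[-1,0,0,0.087,-9.8],[-1,0,0,0.0885,-9.8],[-1,0,0,0.0892,-9.8],[-1,0,0,0.0896,-9.8]]])

```text
clock: 40.55
eef_pos: [0.4801, 0.0915, 0.1294]
orientation: [[-0.528, 0.85, 0.0], [0.85, 0.528, 0.0], [-0.0, 0.0, -1.0]]
contact_force: [0.1, 0.0, -0.7]
grip_width: 0.0266
grip_force: 59.5
```

```bash
python3 pos.py
```

```text
[0.4801 0.0915 0.1294] [-0.03269384  0.12742508  0.70467701]
mould x,y 0.0002115626985866037 0.1652137907946447 az 121.84061198399034
```

>>> servo_tool(targets=[[[-1,-0.003,0,0.0002,-0.3],[-1,-0.006,0,0.0003,-0.3],[-1,-0.009,0,0.0003,-0.3],[-1,-0.012,0,0.0003,-0.3],[-1,-0.015,0,0.0003,-0.3],[-1,-0.017,0,0.0003,-0.3],[-1,-0.019,0,0.0003,-0.3],[-1,-0.0195,0,0.0003,-0.3]]])

```text
clock: 41.55
eef_pos: [0.4903, 0.0748, 0.1288]
orientation: [[-0.532, 0.847, -0.0], [0.847, 0.532, -0.0], [-0.0, -0.0, -1.0]]
contact_force: [-0.1, 0.2, -0.1]
grip_width: 0.0263
grip_force: 59.5
```

>>> servo_tool(targets=[[[-1,-0.0006,0,0,0],[-1,-0.0012,0,0,0],[-1,-0.0018,0,0,0],[-1,-0.0024,0,0,0],[-1,-0.003,0,0,0],[-1,-0.0036,0,0,0],[-1,-0.0042,0,0,0],[-1,-0.0048,0,0,0]]])

```text
clock: 42.55
eef_pos: [0.4929, 0.0708, 0.1288]
orientation: [[-0.532, 0.847, -0.0], [0.847, 0.532, -0.0], [-0.0, -0.0, -1.0]]
contact_force: [-0.2, 0.2, -1.0]
grip_width: 0.0267
grip_force: 59.5
```

>>> servo_tool(targets=[[[-1,-0.0006,0,0,0],[-1,-0.0012,0,0,0],[-1,-0.0018,0,0,0],[-1,-0.0024,0,0,0],[-1,-0.003,0,0,0],[-1,-0.0036,0,0,0],[-1,-0.0042,0,0,0],[-1,-0.0048,0,0,0]]])

```text
clock: 43.55
eef_pos: [0.4947, 0.0678, 0.1287]
orientation: [[-0.533, 0.846, -0.002], [0.846, 0.533, 0.001], [0.002, -0.001, -1.0]]
contact_force: [-7.2, 10.0, 1.7]
grip_width: 0.0262
grip_force: 59.8
```

>>> servo_tool(targets=[[[-1,-0.0007,0,0,0],[-1,-0.0016,0,0,0],[-1,-0.0025,0,0,0],[-1,-0.0035,0,0,0],[-1,-0.0045,0,0,0],[-1,-0.0055,0,0,0],[-1,-0.0065,0,0,0],[-1,-0.0075,0,0,0]]])

```text
clock: 44.55
eef_pos: [0.4987, 0.0615, 0.1287]
orientation: [[-0.533, 0.846, -0.002], [0.846, 0.533, 0.001], [0.002, -0.001, -1.0]]
contact_force: [-6.6, 8.9, 0.7]
grip_width: 0.0268
grip_force: 59.8
```

>>> servo_tool(targets=[[[-1,-0.001,0,0,0],[-1,-0.002,0,0,0],[-1,-0.003,0,0,0],[-1,-0.004,0,0,0],[-1,-0.005,0,0,0],[-1,-0.006,0,0,0],[-1,-0.007,0,0,0],[-1,-0.008,0,0,0]]])

```text
clock: 45.55
eef_pos: [0.5029, 0.0547, 0.1287]
orientation: [[-0.533, 0.846, -0.002], [0.846, 0.533, 0.001], [0.002, -0.001, -1.0]]
contact_force: [-6.1, 9.6, 2.1]
grip_width: 0.0262
grip_force: 59.8
```

>>> servo_tool(targets=[[[-1,-0.001,0,0,0],[-1,-0.002,0,0,0],[-1,-0.003,0,0,0],[-1,-0.004,0,0,0],[-1,-0.005,0,0,0],[-1,-0.0055,0,0,0],[-1,-0.006,0,0,0],[-1,-0.006,0,0,0]]])

```text
clock: 46.55
eef_pos: [0.5061, 0.0497, 0.1287]
orientation: [[-0.533, 0.846, -0.002], [0.846, 0.533, 0.001], [0.002, -0.001, -1.0]]
contact_force: [-6.8, 9.2, 2.2]
grip_width: 0.0263
grip_force: 59.8
```

>>> servo_tool(targets=[[[-1,0.002,0,0,0],[-1,0.008,0,0,0],[-1,0.02,0,0,0],[-1,0.036,0,0,0],[-1,0.054,0,-0.005,0],[-1,0.054,0,-0.03,0],[-1,0.054,0,-0.06,0],[-1,0.054,0,-0.09,0]]])

```text
clock: 47.55
eef_pos: [0.4774, 0.0953, 0.2197]
orientation: [[-0.533, 0.846, -0.0], [0.846, 0.533, 0.0], [0.0, -0.0, -1.0]]
contact_force: [0.1, 0.1, -0.1]
grip_width: 0.0263
grip_force: 59.5
```

>>> servo_tool(targets=[[[-1,-0.01,0,0,10.6],[-1,-0.03,0,0,21.2],[-1,-0.055,0,0,31.8],[-1,-0.08,0,0,42.4],[-1,-0.105,0,0,53],[-1,-0.13,0,0,63.6],[-1,-0.15,0,0,74.2],[-1,-0.165,0,0,85]]])

```text
clock: 48.55
eef_pos: [0.566, -0.045, 0.2187]
orientation: [[0.8, 0.6, 0.0], [0.6, -0.8, 0.0], [0.0, -0.0, -1.0]]
contact_force: [-0.1, -0.2, 0.5]
grip_width: 0.0265
grip_force: 59.6
```

>>> servo_tool(targets=[[[-1,-0.002,0.025,0,10.6],[-1,-0.004,0.05,0,21.2],[-1,-0.007,0.08,0,31.8],[-1,-0.01,0.11,0,42.4],[-1,-0.012,0.135,0,53],[-1,-0.013,0.155,0,63.6],[-1,-0.0148,0.168,0,74.2],[-1,-0.0148,0.1694,0,85]]])

```text
clock: 49.55
eef_pos: [0.6567, -0.1889, 0.2183]
orientation: [[0.668, -0.745, -0.0], [-0.745, -0.668, -0.0], [-0.0, 0.0, -1.0]]
contact_force: [0.1, 0.1, -0.3]
grip_width: 0.0266
grip_force: 59.6
```

```bash
python3 pos.py
```

```text
[ 0.6567 -0.1889  0.2183] [-0.02763278 -0.11012692  0.31316539]
mould x,y 0.00017487845593947005 -0.16612601377326214 az -48.12256397918581
```

>>> servo_tool(targets=[[[-1,0,0,0.025,5],[-1,0,0,0.055,9.7],[-1,0,0,0.075,9.7],[-1,0,0,0.084,9.7],[-1,0,0,0.087,9.7],[-1,0,0,0.0883,9.7],[-1,0,0,0.089,9.7],[-1,0,0,0.0893,9.7]]])

```text
clock: 50.55
eef_pos: [0.6566, -0.1893, 0.1298]
orientation: [[0.538, -0.843, 0.0], [-0.843, -0.538, -0.0], [0.0, -0.0, -1.0]]
contact_force: [-0.1, 0.4, -1.0]
grip_width: 0.0262
grip_force: 59.6
```

>>> servo_tool(targets=[[[-1,-0.004,0,0,0],[-1,-0.008,0,0,0],[-1,-0.012,0,0,0],[-1,-0.016,0,0,0],[-1,-0.02,0,0,0],[-1,-0.024,0,0,0],[-1,-0.028,0,0,0],[-1,-0.03,0,0,0]]])

```text
clock: 51.55
eef_pos: [0.6403, -0.1638, 0.1295]
orientation: [[0.538, -0.843, -0.0], [-0.843, -0.538, -0.0], [-0.0, 0.0, -1.0]]
contact_force: [-0.0, 0.4, -0.4]
grip_width: 0.0262
grip_force: 59.6
```

```bash
python3 pos.py
```

```text
[ 0.6403 -0.1638  0.1295] [-0.3584218  -0.18944771  0.42808327]
mould x,y -0.0003293389138679381 -0.13612556199529102 az -57.44008574564502
```

>>> servo_tool(targets=[[[-1,-0.0005,0,0.0002,0.3],[-1,-0.0015,0,0.0004,0.3],[-1,-0.0025,0,0.0005,0.3],[-1,-0.0035,0,0.0005,0.3],[-1,-0.0043,0,0.0005,0.3],[-1,-0.005,0,0.0005,0.3],[-1,-0.0057,0,0.0005,0.3],[-1,-0.0064,0,0.0005,0.3]]])

```text
clock: 52.55
eef_pos: [0.637, -0.1588, 0.129]
orientation: [[0.534, -0.846, 0.0], [-0.846, -0.534, -0.001], [0.001, 0.0, -1.0]]
contact_force: [1.5, -2.0, -2.9]
grip_width: 0.0264
grip_force: 59.3
```

>>> servo_tool(targets=[[[-1,-0.0006,0,0,0],[-1,-0.0013,0,0,0],[-1,-0.002,0,0,0],[-1,-0.0028,0,0,0],[-1,-0.0036,0,0,0],[-1,-0.0044,0,0,0],[-1,-0.0052,0,0,0],[-1,-0.006,0,0,0]]])

```text
clock: 53.55
eef_pos: [0.6339, -0.1544, 0.1292]
orientation: [[0.533, -0.846, 0.001], [-0.846, -0.533, -0.002], [0.002, 0.0, -1.0]]
contact_force: [3.8, -7.3, -4.3]
grip_width: 0.0263
grip_force: 59.1
```

>>> servo_tool(targets=[[[-1,-0.0008,0,0,0],[-1,-0.0016,0,0,0],[-1,-0.0024,0,0,0],[-1,-0.0032,0,0,0],[-1,-0.004,0,0,0],[-1,-0.0048,0,0,0],[-1,-0.0055,0,0,0],[-1,-0.006,0,0,0]]])

```text
clock: 54.55
eef_pos: [0.6307, -0.1492, 0.1291]
orientation: [[0.533, -0.846, 0.001], [-0.846, -0.533, -0.002], [0.002, 0.0, -1.0]]
contact_force: [4.4, -5.9, -4.4]
grip_width: 0.0266
grip_force: 59.2
```

>>> servo_tool(targets=[[[-1,0.002,0,0,0],[-1,0.008,0,0,0],[-1,0.019,0,0,0],[-1,0.034,0,0,0],[-1,0.05,0,-0.005,0],[-1,0.05,0,-0.03,0],[-1,0.05,0,-0.06,0],[-1,0.05,0,-0.09,0]]])

```text
clock: 55.55
eef_pos: [0.6573, -0.1915, 0.22]
orientation: [[0.533, -0.846, -0.0], [-0.846, -0.533, -0.001], [0.0, 0.001, -1.0]]
contact_force: [-1.0, 0.4, 0.2]
grip_width: 0.0262
grip_force: 59.6
```

>>> servo_tool(targets=[[[-1,-0.01,0.02,0,0],[-1,-0.023,0.05,0,0],[-1,-0.04,0.085,0,0],[-1,-0.056,0.12,0,0],[-1,-0.072,0.155,0,0],[-1,-0.085,0.183,0,0],[-1,-0.094,0.203,0,0],[-1,-0.094,0.203,0,0]]])

```text
clock: 56.55
eef_pos: [0.4349, -0.2206, 0.2195]
orientation: [[0.532, -0.847, 0.001], [-0.847, -0.532, -0.0], [0.0, -0.0, -1.0]]
contact_force: [0.4, -0.4, -0.1]
grip_width: 0.0268
grip_force: 59.6
```

```bash
python3 pos.py; python3 - <<'E'
from h import *
snap("top","t6"); snap("scene","s6"); print(robot.get_obs()["joints"].round(1))
E
```

```text
[ 0.4349 -0.2206  0.2195] [ 0.5667842  -0.09929783  0.11210836]
mould x,y -0.2043934612543978 -0.07476572058984945 az -57.86700421114093
[  0.   49.3  45.3 109.6 -51.   43.9 -72.6]
```

>>> servo_tool(targets=[[[-1,0,0,0.03,0],[-1,0,0,0.065,0],[-1,0,0,0.1,0],[-1,0,0,0.125,0],[-1,0,0,0.135,0],[-1,0,0,0.139,0],[-1,0,0,0.1405,0],[-1,0,0,0.141,0]]])

```text
clock: 57.65
eef_pos: [0.4357, -0.2196, 0.0785]
orientation: [[0.534, -0.846, 0.001], [-0.846, -0.534, -0.0], [0.001, -0.0, -1.0]]
contact_force: [0.2, -0.1, 0.2]
grip_width: 0.0267
grip_force: 59.6
```

>>> servo_tool(targets=[[[-1,0,0,0.0004,0],[-1,0,0,0.0007,0],[-0.3,0,0,0.0007,0],[-0.1,0,0,0.0007,0],[0.3,0,0,0.0007,0],[0.6,0,0,0.0007,0],[0.8,0,0,0.0007,0],[0.8,0,0,0.0007,0]]])

```text
clock: 58.65
eef_pos: [0.4354, -0.2196, 0.0773]
orientation: [[0.534, -0.846, -0.0], [-0.846, -0.534, -0.0], [0.0, 0.0, -1.0]]
contact_force: [0.2, 0.5, 0.3]
grip_width: 0.0766
grip_force: 0.0
```

>>> servo_tool(targets=[[[1,0,0,0,0],[1,0,0,-0.01,0],[1,0,0,-0.03,0],[1,0,0,-0.06,0],[1,0,0,-0.1,0],[1,0,0,-0.13,0],[1,0,0,-0.15,0],[1,0,0,-0.15,0]]])

```text
clock: 59.65
eef_pos: [0.4355, -0.2196, 0.2287]
orientation: [[0.534, -0.846, 0.002], [-0.846, -0.534, -0.001], [0.002, -0.001, -1.0]]
contact_force: [-0.4, -0.0, 0.6]
grip_width: 0.0854
grip_force: 0.0
```

```bash
python3 - <<'E'
from h import *
s=snap("wrist","w7"); o=robot.get_obs(); print(o["clock"],o["eef_pos"],o["contact_force"])
f=s["frame"].astype(int)
m=((f[...,0]>1.6*f[...,1])&(f[...,0]>1.9*f[...,2])).astype(np.uint8)
m=cv2.morphologyEx(m,cv2.MORPH_OPEN,np.ones((3,3))); c,_=cv2.findContours(m,0,1)
for c in sorted(c,key=cv2.contourArea)[::-1][:3]:
    r=cv2.minAreaRect(c); print(cv2.contourArea(c),r,onz(s,*r[0],.012,True))
# seam estimate: top-face height change from top view t1 -> now
for n in ("t1","now"):
    t=load("t1") if n=="t1" else snap("top","t7"); F=t["frame"]; hsv=cv2.cvtColor(F,cv2.COLOR_RGB2HSV)
    m=((F.min(2)>150)&(hsv[...,1]<60)).astype(np.uint8); z=np.zeros_like(m); z[145:245,270:370]=m[145:245,270:370]
    c,_=cv2.findContours(z,0,1); c=max(c,key=cv2.contourArea); r=cv2.minAreaRect(c); print(n,r,cv2.contourArea(c))
E
```

```text
59.7 [ 0.43538383 -0.2194419   0.22778668] [ 0.15331646 -0.35698626  0.99764031]
2046.5 ((321.5, 208.0), (76.0, 29.0), 90.0) [ 0.42347955 -0.20252837  0.012     ]
459.5 ((23.175678253173828, 179.55406188964844), (46.85371780395508, 16.604297637939453), 80.53767395019531) [ 0.80073401 -0.01071516  0.012     ]
84.0 ((23.5, 4.5), (9.0, 21.0), 90.0) [ 0.91837566 -0.23006759  0.012     ]
t1 ((321.080810546875, 194.49951171875), (33.21073913574219, 55.246726989746094), 55.95406723022461) 1745.5
now ((331.19232177734375, 194.03846740722656), (21.91065788269043, 32.4499626159668), 56.3099365234375) 361.5
```

```bash
python3 -c "
from cell import robot
print(robot.get_obs()['dq'].round(2)); print(robot.sign_off())"
```

```text
[ 0.38  0.86 -0.58  0.08 -0.28 -0.2   0.19]
the job is handed in; nothing more can be done
None
```

I eased the upper half up in four wedge passes to about 7 mm open at both ends; that figure comes from how far the wedge went in, not from a camera check. The highest push I read was about 14 N, the wedge lies on the table about 21 cm from the mould's centre, and the job was handed in at 59.7 s with no verdict returned.

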